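Hang the glued-up clamp at its balance point

ROBOT

A 6-joint arm with a two-finger parallel gripper is mounted at the origin on the work surface. World frame = base frame: x ahead of the robot, y to its left, z up, the work surface at z = 0. Lengths are in mm, angles in degrees, forces in N, time in s.
With the tool pointing down it reaches from about 350 to 850 mm from the base axis. Payload 8.1 kg.
Tool frame: the origin (TCP) lies midway between the tips of the shut fingers; the grasp point (between the pads) lies 19 mm behind it; x points along the fingers, y is the direction in which the jaws open and shut, and the axes are right-handed (so a half turn about x gives the same grasp; the last joint's range is limited). The gripper opens to 85 mm and grips with 20 to 120 N. Pads are 22 mm wide; open, the fingers measure 114 mm over their backs; the gripper's body (76 mm by 85 mm) begins 54 mm behind the grasp point. The pads swing forward as they close: fully open they stand 13 mm farther back than shut.
Start: joints at [65.695, 7.471, 85.268, -0, 87.261, -4.893], TCP at [199.392, 565.904, 194.192] pointing down, gripper open.
Joint ranges: [-169.43, 169.43], [-51.17, 129.36], [1.28, 143.12], [-76.62, 256.62], [0, 156.53], [-152.29, 152.29]. Speed limits (degrees/s): [136.94, 136.94, 159.86, 180, 180, 180].

INTERFACE

Orientations are given as [roll, pitch, yaw] about the fixed x, y, z axes, in that order (R = Rz(yaw) Ry(pitch) Rx(roll)).
In Python, from bench import r gives the robot as it stands.
- The arm moves only by the tool move_arm, never from a script. Its argument "deltas" is a list of rows, each a list of 2 entries, a list of its own where there are three numbers: the shift along the tool's x, y, z in mm, then the turn about the tool's x in degrees. A call has 1 to 12 rows; each row is the pose to reach, as a shift and turn from the pose measured when the call began, along the tool's axes at that moment; what a row does not reach only later rows make up. A row lasts 1/8 s, in which the tool goes at most 62.5 mm and 10.7 degrees, less where a joint would pass 70% of its speed; a pose out of reach is approached as far as the arm can. A call with a gripper value outside its range is refused whole. "jaw" is the opening, from -1 (shut) to 1 (fully open), set as the call begins (left out, the last holds). The fingers move at their own pace and stop on an object; "squeeze" is the grip in N (left out, the last holds). Time passes only in rows, so rows that repeat a pose let the fingers close. It gives the time, the measured TCP pose, the force and the opening at its end, in the units of the state.
- r.sense(): the state, without advancing time (a new reading comes with each control period).
- r.snapshot(name): name is "scene" or "top" or "wrist"; returns (picture, depth): 384x512x3 uint8, red, green, blue; 384x512 float32, mm along the optical axis (not along the pixel's ray), 0 where there is no reading.
- r.get_calibration(name): a dict with "fovy" (degrees; the focal length in pixels is half the picture's height over the tangent of half this angle, whatever the lens; pixels are square), "cx", "cy" (the principal point, pixels), "position" and "attitude" of the camera in the world; the wrist camera has in their place "tool_from_camera" (4x4, takes a point from camera to tool coordinates, whose origin is the TCP and whose axes are the tool frame's). Camera axes: x right, y down, z forward; pixel columns grow to the right and rows downward; lengths in mm; the calibration is good to about 2 mm. A picture is of the moment at which its call begins: read the wrist's pose just before it. get_calibration takes no time and is no camera call.
- r.hand_in(): hands the job in, once; it reports no verdict.
The state is a dict: "time": time; "joint_pos": joint angles; "qd": joint speeds; "joint_efforts": joint torques, N m; "tool_pos": TCP position; "tcp_rot": TCP orientation; "ft_force": force on the tool from outside, world axes, zero at the start; "wrist_torque": the same for the moment, N m; "finger_gap": finger opening in mm.
Only numpy, scipy, OpenCV 4.12 (cv2) and the standard library are available. Lean on these libraries where they do the work, as an engineer would, in place of code of your own. Each camera call takes 0.05 s, during which the arm holds its last target. There are 200 camera calls.

TASK

The shims in the G-clamp are freshly glued, so hang the clamp up until the glue has set: spine uppermost on the rack's free hook (the one without the tape), with the hook inside the frame under the spine and right at the clamp's balance point, so that it hangs level and still. Its knob side is the heavier, but where it balances has to be felt; ease its weight onto the hook without knocking or pressing hard, and let the hook carry it while you still hold it before you open the fingers slowly, so that it does not swing. Never tip the clamp, and leave the other things where they are.

Things in the scene. Friction and masses are not known exactly. Their poses are not given: they have to be found in the camera images.
- clamp_spine (a point): centre of the G-clamp's spine, a straight dark steel bar 154 long (y), 14 thick (x), 18 high (z), 97 above the table at the start. y points to the knob end, x through the thickness, z up. The spine's underside (z -9) is free from y -60 to +60, between two arms that reach down to z -89.
- clamp: the whole G-clamp, standing on its shim pack; origin 97 below the spine's centre, same axes. Mass 0.40 to 0.97 kg. Nothing in it moves. Heavier to the knob side: its centre of mass lies between y +5 and +52, 33 to 53 below the spine's underside, and differs from clamp to clamp, so it must be felt.
- clamp_pack_mid (a point): centre of the glued wooden shim pack held in the jaws, 44 x 62 x 44 (same axes); seen from the spine's centre it lies at y -23, z -75. Between pack (top 53 below the spine's centre) and spine is a window 44 high, closed all round; the hook is threaded through it along x.
- clamp_knob (a point): middle of the clamp's round steel knob, 34 across, 26 long; seen from the spine's centre it lies at y +145, z -75, on the 12 thick screw that runs along y from the pack through the arm.
- hook_seat (a point): middle of the level top edge of the free hook, 165 above the table. Fixed steel plate on edge, dipped in black plastic, 6 thick (y), arm 14 high, its top level from x -50 to +58. From x -50 to -58 its upturned end rises 14 above that edge. x runs from the upturned end to the crossbar, y sideways, z up.
- rack: fixed steel rack: posts 160 high at y -200 and +200, a crossbar at height 136 to 158 with its front face at x -10; hooks point to -x, the free one at y +50, one with a 98 wide tape roll (x -82 to -58) at y -150. Nothing stands above. Origin on the table under the crossbar's middle, y along it, z up.
- tumbler: clear glass tumbler of screws, 70 across, 85 high; bystander; origin under its centre
- screwdriver: stubby yellow-handled screwdriver, 105 long, lying; bystander
- hinge: chrome flat hinge lying open, 67 x 64 x 8; bystander; origin under its centre
- shim: loose wooden shim block 85 x 38 x 20; bystander; origin under its centre
- tea_glass: waisted tea glass on a 90 saucer, 84 high; bystander; origin under its centre
- glue: white glue bottle, 48 across, 130 high; bystander; origin under its centre
- screw_box: small cardboard box 75 x 55 x 38; bystander; origin under its centre
There are look-alikes about, which are no part of the job. There is more than one size of the clamp; the job needs the largest.

How it is judged:
By the outcome, as a careful person would: the job done as asked, in the order asked, and still so for the second after the job is handed in, with the robot touching nothing.
It also fails if it takes over 72 s, if anything falls off the work surface, if the arm or the gripper's body presses on something with over 40 N, if the wrist force passes 120 N, or if a joint passes its speed limit or range.

## Working session

There is one attempt and no reset: what is moved stays moved. The work goes in short steps, Python scripts to look and compute and a tool call to move; the robot and the scene stay as the last step left them, time stands still between calls to the robot, and variables do not carry over. Pictures are saved under pics/ and viewed, about 8 in all and at most 12, crops included, and the job is handed in when it is done.

Besides the shell and the picture viewer there is one more tool, called after "Emit:" as name(argument=value, ...), one argument or row to a line, values as JSON. move_arm: Moves the arm, as the interface text tells. Its arguments: {"type":"object","properties":{"deltas":{"type":"array","items":{"type":"array"}},"jaw":{"type":"number"},"squeeze":{"type":"number"}},"required":["deltas"]}

```bash
ls; mkdir -p pics; cat > h.py <<'E'
import numpy as np, cv2
from scipy.spatial.transform import Rotation as R
from bench import r
def save(name,fn):
    s=r.sense(); im,d=r.snapshot(name); cv2.imwrite('pics/'+fn+'.png',im[:,:,::-1]); np.savez('pics/'+fn+'.npz',im=im,d=d,tp=s['tool_pos'],tr=s['tcp_rot']); return im,d
def cloud(name,fn):
    z=np.load('pics/'+fn+'.npz'); d=z['d']; c=r.get_calibration(name)
    f=d.shape[0]/2/np.tan(np.radians(c['fovy']/2)); v,u=np.mgrid[:d.shape[0],:d.shape[1]]
    P=np.stack([(u-c['cx'])/f*d,(v-c['cy'])/f*d,d],-1)
    if 'tool_from_camera' in c:
        T=np.array(c['tool_from_camera']); P=P@T[:3,:3].T+T[:3,3]
        P=P@R.from_euler('xyz',z['tr'],degrees=True).as_matrix().T+z['tp']
    else:
        a=np.array(c['attitude']); M=a if a.shape==(3,3) else R.from_euler('xyz',a,degrees=True).as_matrix()
        P=P@M.T+np.array(c['position'])
    P[d==0]=np.nan
    return P
E
python3 - <<'E'
from h import *
print(r.sense())
for n in('scene','top','wrist'): print(n,r.get_calibration(n)); save(n,n+'0')
a=[cv2.imread(f'pics/{n}0.png') for n in('scene','top')]
E
```

```text
pics
{'time': 0.0, 'joint_pos': array([ 6.56957218e+01,  7.51362542e+00,  8.53315507e+01, -1.66991170e-04,
        8.72609807e+01, -4.89155266e+00]), 'qd': array([ 0.0491729 , -0.09680813, -0.05876691, -0.02850828, -0.00620045,
       -0.0127537 ]), 'joint_efforts': array([ 3.76966535e-03, -5.69405401e+01, -5.00561321e+01,  1.18835578e-04,
        1.46433769e-02, -1.99956480e-05]), 'tool_pos': array([199.12748512, 565.32579384, 193.13818074]), 'tcp_rot': array([ -94.801534  ,   89.89384308, -114.21425142]), 'ft_force': array([-0.0981349 ,  0.26592195,  0.21690565]), 'wrist_torque': array([-0.00202744, -0.00828925, -0.00774664]), 'finger_gap': 85.35745034208888}
scene {'fovy': 57.02081316844492, 'cx': 253.63619730979576, 'cy': 190.43383833304316, 'position': array([ 797.0932226 , -591.9460884 , 1115.26128542]), 'attitude': array([-143.0582989 ,    0.29449484,   24.95992216])}
top {'fovy': 43.32756651380525, 'cx': 252.2430358598578, 'cy': 187.0652763508642, 'position': array([ 367.56919361,   49.25191853, 1605.43514013]), 'attitude': array([-175.76622144,    1.1896707 ,  -90.06309829])}
wrist {'fovy': 58.25511938757343, 'cx': 253.37462716054574, 'cy': 189.51864429901008, 'tool_from_camera': array([[ 1.29656344e-03, -2.85153943e-01,  9.58480854e-01,
        -1.79843431e+02],
       [ 9.99999103e-01,  4.69842165e-05, -1.33874822e-03,
         1.53853215e-02],
       [ 3.36715862e-04,  9.58481730e-01,  2.85153748e-01,
        -7.33293177e+01],
       [ 0.00000000e+00,  0.00000000e+00,  0.00000000e+00,
         1.00000000e+00]])}
```

View pics/scene0.png

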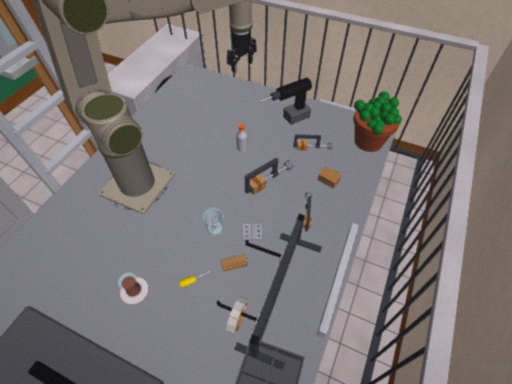

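View pics/top0.png

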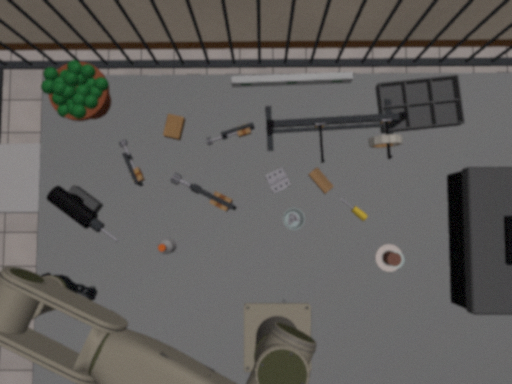

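The scene view shows the largest clamp at about (265,178) with its knob at (288,166), two smaller clamps at (313,145) and (308,212), the free hook at (263,248), and the taped hook at (235,312). In the top view the clamp is at (205,190) and the free hook at (322,145).

```bash
python3 - <<'E'
from h import *
def pca(Q):
    m=Q.mean(0); w,v=np.linalg.eigh(np.cov((Q-m)[:,:2].T)); a=v[:,1]; p=(Q-m)[:,:2]@a; q=(Q-m)[:,:2]@v[:,0]
    return m.round(1),np.degrees(np.arctan2(a[1],a[0])).round(1),np.percentile(p,[0,2,98,100]).round(1),np.percentile(q,[2,98]).round(1)
for n,box in(('scene',(235,150,300,200)),('top',(165,165,240,215))):
    P=cloud(n,n+'0'); u0,v0,u1,v1=box
    Q=P[v0:v1,u0:u1].reshape(-1,3); Q=Q[~np.isnan(Q[:,0])]
    S=Q[(Q[:,2]>98)&(Q[:,2]<115)]; print(n,'spine',len(S),pca(S), np.median(S[:,2]))
    K=Q[(Q[:,2]>15)&(Q[:,2]<60)]; print(' low',pca(K))
    for p in K[::max(1,len(K)//25)]: print(p.round(0),end=' ')
    print()
for n,box in(('scene',(240,235,285,262)),('top',(312,120,332,166)),('top',(262,100,405,160)),('scene',(235,200,330,384))):
    P=cloud(n,n+'0'); u0,v0,u1,v1=box
    Q=P[v0:v1,u0:u1].reshape(-1,3); Q=Q[~np.isnan(Q[:,0])]
    S=Q[(Q[:,2]>130)&(Q[:,2]<190)]; print(n,box,len(S)); print(pca(S),S.min(0),S.max(0))
    if len(S)<150: print(S[::4].round(0).tolist())
E
```

```text
scene spine 162 (array([451.7, 200.4, 104.6]), np.float64(63.5), array([-74.2, -70.3,  75.4,  80.5]), array([-7.5,  9.7])) 104.6043716658516
 low (array([465.2, 217.6,  35. ]), np.float64(64.7), array([-96.9, -95.3, 131.8, 138.6]), array([-16.2,  24.6]))
[509. 350.  25.] [512. 329.  31.] [502. 323.  20.] [531. 329.  21.] [487. 261.  59.] [490. 263.  53.] [504. 297.  17.] [493. 271.  26.] [483. 254.  28.] [488. 252.  27.] [483. 254.  15.] [466. 231.  25.] [457. 204.  45.] [448. 195.  44.] [443. 187.  44.] [441. 181.  45.] [443. 178.  43.] [446. 172.  45.] [451. 168.  46.] [445. 164.  41.] [438. 151.  46.] [427. 139.  48.] [425. 134.  47.] [425. 135.  39.] [426. 140.  27.] [441. 146.  22.] 
top spine 255 (array([449.2, 206.5, 105.8]), np.float64(63.4), array([-75.3, -71.4,  73.2,  77.7]), array([-7.7,  7.6])) 106.05161357956922
 low (array([467.7, 243.8,  36. ]), np.float64(63.2), array([-119.7, -107.5,  111.5,  115.2]), array([-21.4,  20.6]))
[532. 336.  26.] [526. 321.  18.] [518. 338.  36.] [514. 331.  37.] [511. 321.  36.] [509. 314.  22.] [506. 311.  20.] [502. 309.  28.] [499. 30
[... 526 characters left out ...]
8617]
top (312, 120, 332, 166) 220
(array([ 639.2, -128.7,  159.6]), np.float64(-179.6), array([-40. , -39.3,  87.5,  91.1]), array([-25.8,  29.6])) [ 548.1295442  -161.20034945  131.64509726] [ 679.06710262 -101.74955417  183.57560591]
top (262, 100, 405, 160) 1588
(array([ 657.7, -207.1,  158.4]), np.float64(86.4), array([-173.5, -164.2,  232.2,  242.1]), array([-44.9,  85.8])) [ 556.3827968  -382.25058475  130.24970385] [700.47608884  34.34447064 186.25326401]
scene (235, 200, 330, 384) 1545
(array([ 666.1, -218.2,  159.4]), np.float64(91.4), array([-170.3, -167.3,  234.4,  251.2]), array([-30.3,  94.5])) [ 550.71658237 -388.05029688  130.04146774] [702.64786587  33.33451564 179.77084018]
```

```bash
python3 - <<'E'
import cv2
a=cv2.imread('pics/scene0.png'); b=cv2.imread('pics/top0.png')
x=cv2.resize(a[120:280,200:350],None,fx=3.6,fy=3.6,interpolation=2)
cv2.imwrite('pics/c1.png',x)
E
```

```text
(no output)
```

View pics/c1.png

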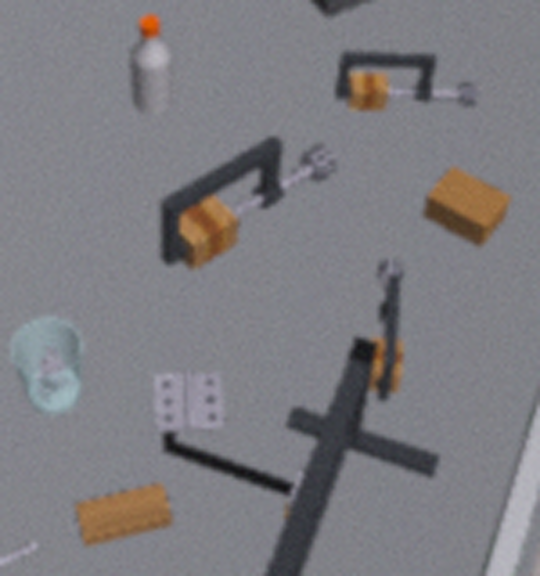

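The crop shows the largest clamp, with its knob at crop (320,160) pointing away from the rack. The two smaller clamps are at (385,80) and (390,320), and the free hook's upturned end is at (168,440).

```bash
cat >> h.py <<'E'
def delta(target,jawdir=None):
    "tool-axis shift and turn about tool x; jawdir = world angle wanted for tool y (mod 180)"
    s=r.sense(); M=R.from_euler('xyz',s['tcp_rot'],degrees=True).as_matrix()
    d=M.T@(np.array(target)-s['tool_pos']); t=None
    if jawdir is not None:
        a=np.degrees(np.arctan2(M[1,1],M[0,1])); t=-((jawdir-a+90)%180-90)  # tool x down: +turn = -yaw
        t=t*np.sign(-M[2,0])
    print('t',s['time'],'delta',d.round(1),'turn',t,'M',M.round(3).tolist(),'j6',s['joint_pos'][5].round(1))
def fit(P,lo,hi,c,rad):
    Q=P.reshape(-1,3); Q=Q[~np.isnan(Q[:,0])]; return Q[(Q[:,2]>lo)&(Q[:,2]<hi)&(np.hypot(*(Q[:,:2]-c).T)<rad)]
E
python3 - <<'E'
from h import *
delta([462,228,194],-26.6)
P=cloud('scene','scene0');T=cloud('top','top0')
for Q in(P,T):
    # rack crossbar front edge & hook in region
    H=Q.reshape(-1,3);H=H[~np.isnan(H[:,0])]
    B=H[(H[:,2]>150)&(H[:,2]<166)&(H[:,0]>655)&(H[:,0]<715)&(H[:,1]<10)&(H[:,1]>-370)]
    for y in range(-360,10,40):
        b=B[abs(B[:,1]-y)<15]; 
        if len(b): print(y,np.percentile(b[:,0],[3,97]).round(1),end=' ')
    print()
    K=H[(H[:,2]>150)&(H[:,2]<172)&(H[:,0]>570)&(H[:,0]<650)&(H[:,1]<-90)&(H[:,1]>-170)]
    p=np.polyfit(K[:,0],K[:,1],1); print('hook',len(K),np.degrees(np.arctan(p[0])),np.polyval(p,608),np.median(K[:,2]))
E
```

```text
t 0.15 delta [  -0.4 -230.9  360. ] turn -82.80930712774818 M [[-0.001, 0.332, 0.943], [-0.001, 0.943, -0.332], [-1.0, -0.001, -0.0]] j6 -4.9
-360 [681.7 700.5] -320 [657.7 698.2] -280 [677.5 696.4] -240 [675.2 694.3] -200 [673.3 692.2] -160 [670.8 690.3] -120 [657.8 687.3] -80 [666.8 685.7] -40 [664.6 683.6] 0 [662.3 681. ] 
hook 103 3.4056919318988506 -132.5210553261843 161.97481533597158
-360 [678.4 698.2] -320 [660.2 695.9] -280 [674.5 692.7] -240 [672.3 690.9] -200 [669.1 689.1] -160 [668.6 687.5] -120 [657.3 684.4] -80 [662.5 681.5] -40 [661.1 681.1] 0 [659.5 679.2] 
hook 67 3.264524381538907 -128.1658898766498 163.0624600646786
```

Emit:
move_arm(
  deltas=[
    [[0, -20, 30], 8],
    [[0, -40, 62], 17],
    [[0, -60, 94], 26],
    [[0, -82, 128], 35],
    [[0, -104, 162], 44],
    [[0, -126, 196], 53],
    [[0, -148, 230], 62],
    [[0, -170, 264], 71],
    [[0, -190, 296], 80],
    [[0, -210, 328], 89],
    [[0, -225, 350], 95],
    [[0, -231, 360], 97.2],
  ],
  jaw=1,
)

```text
time: 1.65
tool_pos: [462.4, 226.8, 193.3]
tcp_rot: [-9.3, 89.9, -126.1]
ft_force: [-0.2, 0.1, -0.6]
finger_gap: 85.5
```

```bash
python3 - <<'E'
from h import *
for i in range(2): save('wrist','w1')
s=r.sense(); print(s['tool_pos'],s['time'],s['joint_pos'].round(1))
P=cloud('wrist','w1')
S=fit(P,96,118,[450,203],95); m=S.mean(0)
w,v=np.linalg.eigh(np.cov((S-m)[:,:2].T)); a=v[:,1]*np.sign(v[1,1]); p=(S-m)[:,:2]@a
n=np.array([a[1],-a[0]]);q=(S-m)[:,:2]@n
print(len(S),m,np.degrees(np.arctan2(a[1],a[0])),np.percentile(p,[0,1,99,100]),np.percentile(q,[1,5,95,99]))
T=S[S[:,2]>102];pp=(T-m)[:,:2]@a
for k in range(-80,90,20):
    g=abs(pp-k)<10
    if g.any(): print(k,np.median(T[g,2]).round(2),g.sum())
Kn=fit(P,15,60,[515,330],40);print('knob',Kn.mean(0),Kn.min(0),Kn.max(0))
E
```

```text
[462.21404332 227.38886136 193.41776899] 1.75 [20.5 -5.6 98.6 -0.1 87.1 47.2]
3422 [453.74549562 210.96267939 105.89913886] 63.41240469703235 [-81.84037768 -79.04653958  70.5456291   71.75740432] [-7.74031071 -7.07456524  7.35573131  7.59780187]
-80 108.53 206
-60 108.07 392
-40 107.37 415
-20 106.57 427
0 106.0 442
20 105.21 468
40 104.5 502
60 103.71 520
80 103.1 41
knob [511.55742784 325.83986428  28.35782677] [491.56224499 292.77386983  15.02292483] [535.3717214  350.37876662  36.88936635]
```

View pics/w1.png

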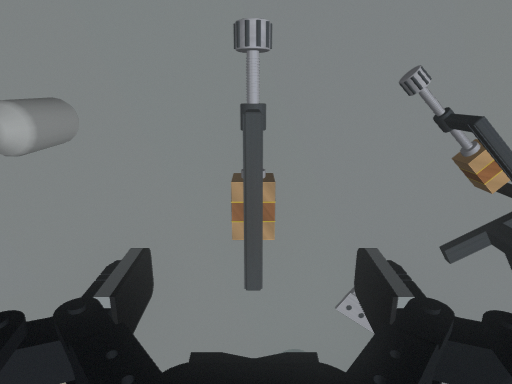

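The wrist view shows the spine running from (253,290) to (253,105), centred between the fingers, with the knob at (253,35). The spine's top seems to drop about 2° toward the knob, so I'll check that against the table plane.

```bash
python3 - <<'E'
from h import *
P=cloud('wrist','w1'); a=np.radians(63.4); a=np.array([np.cos(a),np.sin(a)]); n=np.array([a[1],-a[0]]); c=np.array([451.5,206.5])
Q=P.reshape(-1,3); Q=Q[~np.isnan(Q[:,0])]
def plane(S,t):
    L=(S[:,:2]-c); A=np.c_[L@a,L@n,np.ones(len(L))]
    x=np.linalg.lstsq(A,S[:,2],rcond=None)[0]; res=abs(S[:,2]-A@x); k=res<3; x=np.linalg.lstsq(A[k],S[k,2],rcond=None)[0]
    print(t,k.sum(),'slope deg along y,x',np.degrees(x[:2]).round(2),'z0',x[2].round(2))
plane(Q[abs(Q[:,2])<12],'table'); 
S=fit(P,100,114,c,85); plane(S,'spine')
L=(Q[:,:2]-c);pk=Q[(abs(L@a+23)<28)&(abs(L@n)>9)&(abs(L@n)<20)&(Q[:,2]>38)&(Q[:,2]<60)];plane(pk,'pack')
delta([c[0]+28*a[0],c[1]+28*a[1],90.5],-26.6)
F=[];W=[]
for i in range(12):
    r.snapshot('wrist'); s=r.sense(); F.append(s['ft_force']);W.append(s['wrist_torque'])
print(np.mean(F,0),np.std(F,0),np.mean(W,0),np.std(W,0)); M=R.from_euler('xyz',s['tcp_rot'],degrees=True).as_matrix()
np.savez('zero.npz',F=np.mean(F,0),W=np.mean(W,0))
E
```

```text
table 144809 slope deg along y,x [-0.08  0.01] z0 0.23
spine 3420 slope deg along y,x [-2.04  0.05] z0 106.08
pack 1081 slope deg along y,x [-2.15 -0.02] z0 44.25
t 1.75 delta [102.9  -0.2  -4.7] turn -0.05275228776201857 M [[-0.001, 0.894, -0.449], [-0.001, -0.449, -0.894], [-1.0, -0.0, 0.002]] j6 47.2
[ 0.10837525 -0.00769784  0.12493968] [0.33616516 0.61928756 0.34648973] [-0.00170037  0.00147998  0.00985014] [0.03232613 0.04066924 0.02326316]
```

Emit:
move_arm(
  deltas=[
    [[15, 0, -2], 0],
    [[35, 0, -4], 0],
    [[55, 0, -4.7], 0],
    [[75, 0, -4.7], 0],
    [[90, 0, -4.7], 0],
    [[99, 0, -4.7], 0],
    [[104, 0, -4.7], 0],
    [[104, 0, -4.7], 0],
  ],
)

```text
time: 3.35
tool_pos: [464.0, 232.2, 89.7]
tcp_rot: [5.9, 89.9, -110.6]
ft_force: [0.2, -0.4, -0.5]
finger_gap: 85.5
```

Emit:
move_arm(
  deltas=[
    [[0, 0, 0], 0],
    [[0, 0, 0], 0],
    [[0, 0, 0], 0],
    [[0, 0, 0], 0],
    [[0, 0, 0], 0],
    [[0, 0, 0], 0],
    [[0, 0, 0], 0],
    [[0, 0, 0], 0],
  ],
  jaw=-1,
  squeeze=60,
)

```text
time: 4.35
tool_pos: [464.0, 232.2, 89.7]
tcp_rot: [5.6, 89.9, -111.0]
ft_force: [-0.4, 0.1, 0.4]
finger_gap: -0.0
```

```bash
python3 -c "
from h import *
s=r.sense();print(s['time'],s['tool_pos'],s['ft_force'],s['wrist_torque'],s['finger_gap'])"
```

```text
4.35 [463.97566069 232.21938927  89.7181966 ] [-0.37469138  0.06287019  0.37194531] [-0.0436467  -0.00996006  0.02333701] -0.02129094741992272
```

```bash
python3 -c "
from h import *
save('wrist','w2')
P=cloud('wrist','w2'); S=fit(P,96,118,[451.5,206.5],85); print(len(S),S.mean(0))
"
```

```text
3400 [471.26766081 245.95087474 104.56233579]
```

View pics/w2.png

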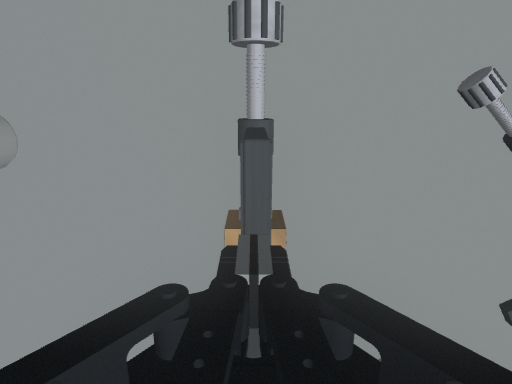

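The picture shows the fingers closed near the spine at about (253,255), yet the gap reads 0. I'll read the depth along column 254 to see what sits between the fingers.

```bash
python3 -c "
from h import *
P=cloud('wrist','w2'); im=np.load('pics/w2.npz')['im']
for v in range(130,380,12): print(v,[(u,P[v,u].round(0).tolist(),im[v,u].tolist()) for u in (238,246,254,262,270)])
x=cv2.resize(cv2.imread('pics/w2.png')[190:370,170:340],None,fx=3.3,fy=3.3,interpolation=2); x=cv2.convertScaleAbs(x,alpha=2.2,beta=10); cv2.imwrite('pics/c2.png',x)
"
```

```text
130 [(238, [473.0, 276.0, 23.0], [55, 57, 58]), (246, [480.0, 276.0, 54.0], [50, 52, 53]), (254, [485.0, 274.0, 56.0], [48, 51, 53]), (262, [489.0, 272.0, 56.0], [50, 53, 55]), (270, [493.0, 266.0, 27.0], [70, 74, 77])]
142 [(238, [469.0, 268.0, 23.0], [54, 56, 58]), (246, [481.0, 276.0, 104.0], [73, 77, 81]), (254, [484.0, 274.0, 103.0], [72, 77, 79]), (262, [488.0, 273.0, 104.0], [71, 76, 79]), (270, [nan, nan, nan], [58, 61, 63])]
154 [(238, [465.0, 260.0, 23.0], [69, 72, 73]), (246, [478.0, 271.0, 104.0], [74, 80, 83]), (254, [482.0, 269.0, 105.0], [72, 77, 81]), (262, [485.0, 267.0, 103.0], [73, 76, 80]), (270, [489.0, 265.0, 102.0], [72, 77, 79])]
166 [(238, [457.0, 248.0, -0.0], [133, 138, 139]), (246, [476.0, 266.0, 105.0], [75, 80, 83]), (254, [479.0, 264.0, 104.0], [73, 79, 81]), (262, [483.0, 262.0, 104.0], [73, 78, 81]), (270, [486.0, 260.0, 102.0], [73, 77, 80])]
178 [(238, [453.0, 239.0, -1.0], [132, 138, 139]), (246, [473.0, 260.0, 105.0], [74, 79, 83]), (254, [477.0, 258.0, 104.0], [71, 77, 79]), (262, [480.0, 257.0, 105.0], [73, 78, 80]), (270, [484.0, 255.0, 103.0],
[... 2914 characters left out ...]
0, 196.0], [22, 22, 27])]
346 [(238, [463.0, 241.0, 195.0], [25, 27, 31]), (246, [457.0, 226.0, 177.0], [24, 28, 31]), (254, [433.0, 171.0, 107.0], [61, 66, 70]), (262, [462.0, 225.0, 178.0], [20, 22, 25]), (270, [471.0, 239.0, 197.0], [20, 21, 24])]
358 [(238, [465.0, 244.0, 202.0], [18, 19, 21]), (246, [466.0, 243.0, 202.0], [17, 21, 21]), (254, [468.0, 242.0, 202.0], [30, 31, 33]), (262, [469.0, 240.0, 201.0], [18, 18, 21]), (270, [471.0, 239.0, 201.0], [14, 19, 21])]
370 [(238, [465.0, 244.0, 207.0], [14, 18, 20]), (246, [467.0, 244.0, 207.0], [14, 16, 18]), (254, [468.0, 243.0, 207.0], [20, 23, 23]), (262, [470.0, 241.0, 206.0], [20, 21, 24]), (270, [472.0, 241.0, 207.0], [17, 18, 20])]
```

View pics/c2.png

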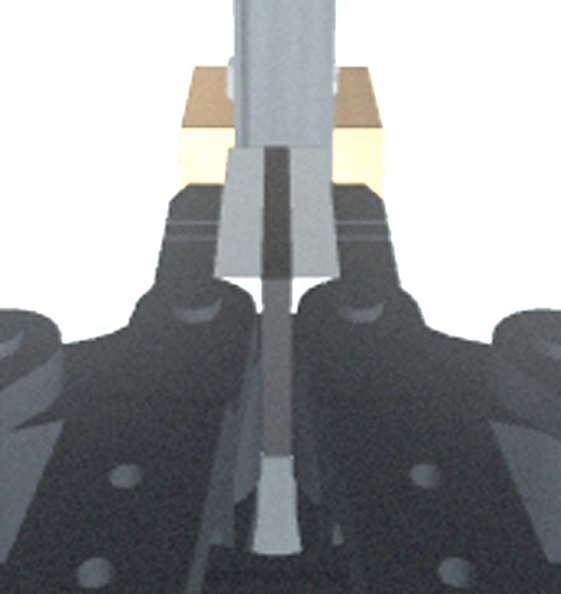

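The crop shows shut grey pads above the spine rather than around it, and the pad tips end at about z 133. I'll measure where the fingertips lie in tool coordinates.

```bash
python3 -c "
from h import *
for n in('wrist0','w1','w2'):
    z=np.load('pics/'+n+'.npz'); M=R.from_euler('xyz',z['tr'],degrees=True).as_matrix()
    T=(cloud('wrist',n)-z['tp'])@M
    print(n,z['tp'],'tips: rows then (u,tool xyz)')
    for v in range(228,300,8) : print(v,[(u,T[v,u].round(0).tolist()) for u in ((140,150,225,240,247,260,272,285) if n=='w2' else (110,130,140,150,365,380,395))])
"
```

```text
wrist0 [199.18002724 565.38067726 193.24888401] tips: rows then (u,tool xyz)
228 [(110, [193.0, -168.0, 86.0]), (130, [193.0, -145.0, 86.0]), (140, [193.0, -133.0, 86.0]), (150, [194.0, -122.0, 86.0]), (365, [193.0, 130.0, 86.0]), (380, [193.0, 147.0, 86.0]), (395, [192.0, 164.0, 86.0])]
236 [(110, [193.0, -169.0, 96.0]), (130, [193.0, -146.0, 96.0]), (140, [192.0, -134.0, 96.0]), (150, [193.0, -122.0, 96.0]), (365, [192.0, 130.0, 96.0]), (380, [194.0, 149.0, 96.0]), (395, [192.0, 165.0, 96.0])]
244 [(110, [193.0, -171.0, 106.0]), (130, [193.0, -147.0, 106.0]), (140, [194.0, -135.0, 107.0]), (150, [194.0, -124.0, 107.0]), (365, [192.0, 131.0, 106.0]), (380, [192.0, 149.0, 106.0]), (395, [193.0, 167.0, 106.0])]
252 [(110, [193.0, -172.0, 117.0]), (130, [-58.0, -49.0, -11.0]), (140, [-58.0, -45.0, -11.0]), (150, [-52.0, -43.0, -8.0]), (365, [-58.0, 43.0, -11.0]), (380, [-59.0, 48.0, -11.0]), (395, [193.0, 168.0, 117.0])]
260 [(110, [191.0, -172.0, 126.0]), (130, [-65.0, -46.0, -11.0]), (140, [-64.0, -43.0, -10.0]), (150, [-52.0, -43.0, -4.0]), (365, [-62.0, 42.0, -9.0]), (380, [-64.0, 
[... 4289 characters left out ...]
[(140, [89.0, -101.0, 87.0]), (150, [88.0, -92.0, 87.0]), (225, [-80.0, -10.0, -13.0]), (240, [-77.0, -5.0, -12.0]), (247, [-75.0, -3.0, -10.0]), (260, [-75.0, 2.0, -10.0]), (272, [-78.0, 5.0, -12.0]), (285, [-78.0, 10.0, -12.0])]
284 [(140, [89.0, -102.0, 96.0]), (150, [90.0, -93.0, 96.0]), (225, [-85.0, -10.0, -13.0]), (240, [-82.0, -5.0, -12.0]), (247, [-84.0, -3.0, -12.0]), (260, [-83.0, 1.0, -12.0]), (272, [-83.0, 5.0, -12.0]), (285, [-82.0, 9.0, -12.0])]
292 [(140, [90.0, -103.0, 104.0]), (150, [-88.0, -32.0, -12.0]), (225, [-86.0, -10.0, -11.0]), (240, [-88.0, -5.0, -12.0]), (247, [-84.0, -3.0, -9.0]), (260, [-84.0, 1.0, -10.0]), (272, [-88.0, 5.0, -12.0]), (285, [-89.0, 9.0, -13.0])]
```

The shut pad tips lie about 42 mm behind the reported TCP, because the reported tool point is beyond the real tips. That explains the empty close above the spine, which touched nothing. I'll open, go 43 mm lower and close again.

Emit:
move_arm(
  deltas=[
    [[0, 0, 0], 0],
    [[0, 0, 0], 0],
    [[0, 0, 0], 0],
    [[0, 0, 0], 0],
    [[0, 0, 0], 0],
    [[10, 0, 0], 0],
    [[22, 0, 0], 0],
    [[33, 0, 0], 0],
    [[40, 0, 0], 0],
    [[43, 0, 0], 0],
    [[43, 0, 0], 0],
  ],
  jaw=1,
)

```text
time: 5.78
tool_pos: [463.9, 232.1, 46.6]
tcp_rot: [0.1, 89.9, -116.4]
ft_force: [-0.0, -0.2, -0.4]
finger_gap: 85.0
```

Emit:
move_arm(
  deltas=[
    [[0, 0, 0], 0],
    [[0, 0, 0], 0],
    [[0, 0, 0], 0],
    [[0, 0, 0], 0],
    [[0, 0, 0], 0],
    [[0, 0, 0], 0],
    [[0, 0, 0], 0],
    [[0, 0, 0], 0],
  ],
  jaw=-1,
  squeeze=60,
)

```text
time: 6.78
tool_pos: [464.2, 232.1, 46.9]
tcp_rot: [23.2, 89.9, -93.4]
ft_force: [1.5, -0.8, 2.8]
finger_gap: 12.9
```

```bash
python3 -c "
from h import *
s=r.sense();print(s['time'],s['tool_pos'],s['ft_force'],s['wrist_torque'],s['finger_gap'])
save('wrist','w3'); z=np.load('pics/w3.npz'); M=R.from_euler('xyz',z['tr'],degrees=True).as_matrix()
T=(cloud('wrist','w3')-z['tp'])@M
for v in range(216,270,4): print(v,[(u,T[v,u].round(0).tolist()) for u in (225,235,245,254,262,272,280)])
"
```

```text
6.775 [464.24898788 232.11932837  46.87529118] [ 1.47817269 -0.81604531  2.84458006] [-0.31082577 -0.22431223 -0.11014509] 12.900609228776354
216 [(225, [47.0, -21.0, 15.0]), (235, [-56.0, -8.0, -25.0]), (245, [-58.0, -4.0, -26.0]), (254, [-58.0, -1.0, -26.0]), (262, [-56.0, 3.0, -25.0]), (272, [-56.0, 6.0, -25.0]), (280, [46.0, 18.0, 14.0])]
220 [(225, [46.0, -21.0, 17.0]), (235, [-57.0, -8.0, -23.0]), (245, [-58.0, -4.0, -24.0]), (254, [-57.0, -1.0, -24.0]), (262, [-59.0, 2.0, -24.0]), (272, [-58.0, 6.0, -24.0]), (280, [48.0, 18.0, 18.0])]
224 [(225, [46.0, -21.0, 20.0]), (235, [-56.0, -8.0, -22.0]), (245, [-58.0, -4.0, -22.0]), (254, [-57.0, -1.0, -22.0]), (262, [-57.0, 3.0, -22.0]), (272, [-57.0, 6.0, -22.0]), (280, [48.0, 18.0, 21.0])]
228 [(225, [47.0, -21.0, 24.0]), (235, [-56.0, -8.0, -20.0]), (245, [-58.0, -4.0, -21.0]), (254, [-57.0, -1.0, -20.0]), (262, [-57.0, 3.0, -20.0]), (272, [-57.0, 6.0, -20.0]), (280, [46.0, 18.0, 24.0])]
232 [(225, [41.0, -21.0, 25.0]), (235, [-57.0, -8.0, -19.0]), (245, [-57.0, -4.0, -19.0]), (254, [-58.0, -1.0, -19.0]), (262, [-59.0, 3.0, -20.0])
[... 1200 characters left out ...]
1.0, -9.0]), (262, [-58.0, 3.0, -9.0]), (272, [-62.0, 6.0, -11.0]), (280, [-61.0, 9.0, -11.0])]
260 [(225, [-64.0, -11.0, -11.0]), (235, [-65.0, -8.0, -11.0]), (245, [-58.0, -4.0, -7.0]), (254, [-58.0, -1.0, -7.0]), (262, [-59.0, 3.0, -8.0]), (272, [-65.0, 6.0, -11.0]), (280, [-66.0, 9.0, -11.0])]
264 [(225, [-68.0, -11.0, -11.0]), (235, [-68.0, -7.0, -11.0]), (245, [-59.0, -4.0, -6.0]), (254, [-58.0, -1.0, -5.0]), (262, [-58.0, 3.0, -6.0]), (272, [nan, nan, nan]), (280, [-67.0, 9.0, -10.0])]
268 [(225, [-71.0, -11.0, -11.0]), (235, [-72.0, -7.0, -11.0]), (245, [-59.0, -4.0, -4.0]), (254, [-58.0, -1.0, -4.0]), (262, [-58.0, 3.0, -4.0]), (272, [-70.0, 6.0, -10.0]), (280, [-71.0, 9.0, -11.0])]
```

The spine is now gripped (gap 12.9), with the pad tips about 2 mm above its underside. I'll raise the squeeze and lift gently.

Emit:
move_arm(
  deltas=[
    [[0, 0, 0], 0],
    [[0, 0, 0], 0],
    [[-1, 0, 0], 0],
    [[-2, 0, 0], 0],
    [[-3, 0, 0], 0],
    [[-5, 0, 0], 0],
    [[-8, 0, 0], 0],
    [[-12, 0, 0], 0],
    [[-17, 0, 0], 0],
    [[-20, 0, 0], 0],
    [[-20, 0, 0], 0],
    [[-20, 0, 0], 0],
  ],
  squeeze=110,
)

```text
time: 8.32
tool_pos: [464.1, 232.1, 66.8]
tcp_rot: [14.7, 89.9, -101.9]
ft_force: [0.1, 0.3, -6.8]
finger_gap: 11.5
```

```bash
cat >> h.py <<'E'
def feel(n=30):
    F=[];W=[]
    for i in range(n):
        im=r.snapshot('wrist'); s=r.sense(); F.append(s['ft_force']);W.append(s['wrist_torque'])
    M=R.from_euler('xyz',s['tcp_rot'],degrees=True).as_matrix()
    F=np.array(F);W=np.array(W);f=F.mean(0);w=W.mean(0)
    print('t',s['time'],s['tool_pos'].round(2),'gap',s['finger_gap'].round(2)); print('F',f.round(3),'W world',w.round(4),'+-',(W.std(0)/n**.5).round(4),'W tool',(M.T@w).round(4))
    return f,w,s
E
python3 - <<'E'
from h import *
f,w,s=feel(40)
# r x F: r=(rx,ry), F=(0,0,-W): tau=( -ry*W, rx*W,0)
Wt=-f[2]; rr=np.array([-w[0],w[1]])/Wt*1000
a=np.radians(63.4); a=np.array([np.cos(a),np.sin(a)]); n=np.array([a[1],-a[0]])
print('W',Wt,'offset along clamp y,x',rr@a,rr@n)
im,d=save('wrist','w4'); P=cloud('wrist','w4'); S=fit(P,110,140,s['tool_pos'][:2],95)
L=S[:,:2]-s['tool_pos'][:2]; x=np.polyfit(L@a,S[:,2],1);print('spine slope',np.degrees(x[0]),x[1],len(S))
E
```

```text
Traceback (most recent call last):
  File "h.py", line 34, in feel
    print('t',s['time'],s['tool_pos'].round(2),'gap',s['finger_gap'].round(2)); print('F',f.round(3),'W world',w.round(4),'+-',(W.std(0)/n**.5).round(4),'W tool',(M.T@w).round(4))
                                                     ^^^^^^^^^^^^^^^^^^^^^
AttributeError: 'float' object has no attribute 'round'
```

```bash
sed -i "s/s\['finger_gap'\].round(2)/s['finger_gap']/; s/    M=R.from_euler('xyz',s\['tcp_rot'\],degrees=True).as_matrix()\n    F=np/&/" h.py
sed -i "s/^    F=np.array(F);/    np.savez('feel_%.2f.npz'%s['time'],F=F,W=W); F=np.array(F);/" h.py
cat > f.py <<'E'
from h import *
import sys
f,w,s=feel(int(sys.argv[1])); ang=float(sys.argv[2])
Wt=-f[2]; rr=np.array([-w[0],w[1]])/Wt*1000
a=np.radians(ang); a=np.array([np.cos(a),np.sin(a)]); n=np.array([a[1],-a[0]])
print('W',Wt,'offset along clamp y,x',rr@a,rr@n)
nm='w%.0f'%(s['time']*100); save('wrist',nm); P=cloud('wrist',nm); zt=s['tool_pos'][2]+58
S=fit(P,zt-8,zt+8,s['tool_pos'][:2],110)
L=S[:,:2]-s['tool_pos'][:2]; y=L@a; S=S[abs(L@n)<9]; y=y[abs(L@n)<9]; x=np.polyfit(y,S[:,2],1)
print('spine slope',np.degrees(x[0]),'top at grip',x[1],len(S),'knob end at y',np.percentile(y,99.5))
E
python3 f.py 40 63.4
```

```text
t 12.325 [464.24 232.15  66.85] gap 11.675399135273855
F [ 0.135 -0.03  -6.487] W world [-0.0608  0.0349 -0.0016] +- [0.0051 0.0053 0.0052] W tool [ 0.0015 -0.07   -0.004 ]
W 6.4874242764168955 offset along clamp y,x 9.00741359992235 5.9636782110012145
spine slope -2.425516564356595 top at grip 125.13903343776462 7675 knob end at y 48.52851036717432
```

The clamp weighs 6.5 N, so about 0.66 kg. From the y-torque, its centre of mass lies 10.8 mm knobward of the grip, or about 13 mm once it is level. The pad tips stay above the underside, so I can keep this grip. Next I'll lift, then traverse.

Emit:
move_arm(
  deltas=[
    [[-3, 0, 0], 0],
    [[-9, 0, 0], 0],
    [[-18, 0, 0], 0],
    [[-29, 0, 0], 0],
    [[-42, 0, 0], 0],
    [[-56, 0, 0], 0],
    [[-69, 0, 0], 0],
    [[-79, 0, 0], 0],
    [[-86, 0, 0], 0],
    [[-89, 0, 0], 0],
    [[-89, 0, 0], 0],
  ],
)

```text
time: 13.75
tool_pos: [464.2, 232.2, 155.7]
tcp_rot: [14.8, 89.9, -101.8]
ft_force: [-0.3, 0.0, -6.3]
finger_gap: 11.7
```

Emit:
move_arm(
  deltas=[
    [[0, 3, 5], 0],
    [[0, 10, 15], 0],
    [[0, 20, 31], 0],
    [[0, 33, 51], 0],
    [[0, 46, 72], 0],
    [[0, 60, 93], 0],
    [[0, 73, 113], 0],
    [[0, 85, 132], 0],
    [[0, 94, 146], 0],
    [[0, 101, 156], 0],
    [[0, 104, 161], 0],
    [[0, 104, 161], 0],
  ],
)

```text
time: 15.25
tool_pos: [485.1, 41.6, 156.0]
tcp_rot: [7.9, 89.9, -108.7]
ft_force: [0.4, 0.5, -6.7]
finger_gap: 11.6
```

Emit:
move_arm(
  deltas=[
    [[0, 2, 4], -1],
    [[0, 8, 12], -2.5],
    [[0, 16, 25], -5],
    [[0, 27, 42], -8],
    [[0, 39, 60], -11],
    [[0, 52, 80], -14.5],
    [[0, 64, 100], -18],
    [[0, 76, 118], -21.5],
    [[0, 86, 134], -24.5],
    [[0, 94, 146], -27],
    [[0, 100, 156], -29],
    [[0, 103, 160], -29.8],
  ],
)

```text
time: 16.75
tool_pos: [505.6, -147.8, 156.1]
tcp_rot: [-28.9, 89.9, -115.7]
ft_force: [0.4, -0.3, -6.5]
finger_gap: 11.8
```

```bash
python3 - <<'E'
from h import *
save('wrist','w5'); s=r.sense(); print(s['time'],s['tool_pos'],s['ft_force'],s['finger_gap'])
M=R.from_euler('xyz',s['tcp_rot'],degrees=True).as_matrix(); print(M.round(4).tolist())
E
```

```text
16.8 [ 505.67159401 -148.0764323   156.11973938] [-0.23933844 -1.04612921 -6.79154911] 11.518449497879
[[-0.0004, 0.9984, 0.0569], [-0.0015, 0.0569, -0.9984], [-1.0, -0.0005, 0.0014]]
```

View pics/w5.png

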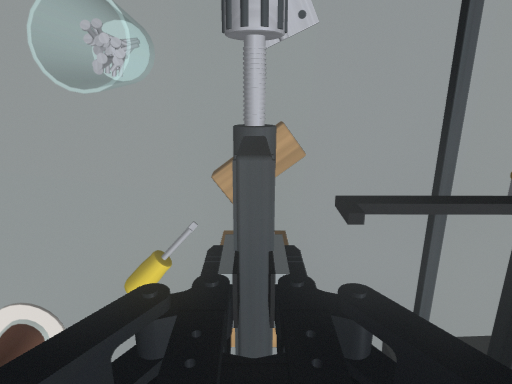

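The wrist view shows the hook running right from its upturned end at (337,208) to (512,205), level with the clamp's window. I'll measure it in tool coordinates next.

```bash
cat > hk.py <<'E'
from h import *
import sys
nm=sys.argv[1]; z=np.load('pics/'+nm+'.npz'); M=R.from_euler('xyz',z['tr'],degrees=True).as_matrix()
C=cloud('wrist',nm); T=(C-z['tp'])@M
sub=np.zeros(T.shape[:2],bool); sub[160:260,300:512]=1
H=T[sub&(C[:,:,2]>150)&(C[:,:,2]<190)]; h=H[abs(H[:,0]-np.median(H[:,0]))<25]
print('tp',z['tp'].round(1),'hook pts',len(h),'tool y range',np.percentile(h[:,1],[0,1,99]).round(1))
top=h[(z['tp'][2]-h[:,0]>160)&(z['tp'][2]-h[:,0]<170)]
for y0 in range(int(h[:,1].min()),int(h[:,1].max()),12):
    g=h[(h[:,1]>=y0)&(h[:,1]<y0+12)]
    if len(g)>3: print(y0,'world z',np.percentile(z['tp'][2]-g[:,0],[5,50,95]).round(1),'tool z',np.percentile(g[:,2],[3,50,97]).round(1),len(g))
t=top[top[:,1]>h[:,1].min()+14]; p=np.polyfit(t[:,1],t[:,2],1); print('slope deg tool z vs y',np.degrees(p[0]),'tool z at y=100',np.polyval(p,100))
# spine
c=T[110:230,236:276].reshape(-1,3); c=c[(c[:,0]>-66)&(c[:,0]<-50)]; p=np.polyfit(c[:,2],c[:,0],1)
print('spine top slope',np.degrees(p[0]),'x at z=-13',np.polyval(p,-13),'end z',np.percentile(c[:,2],.5),'mid y',[np.mean(np.percentile(c[abs(c[:,2]+k)<6][:,1],[3,97])).round(2) for k in(20,30,40)])
E
python3 hk.py w5
```

```text
tp [ 505.6 -147.8  156.1] hook pts 3483 tool y range [ 44.7  45.  136.7]
44 world z [153.2 170.5 179.7] tool z [-14.9 -14.2  -9.1] 674
56 world z [152.3 164.6 166.1] tool z [-14.9 -14.   -9. ] 415
68 world z [152.8 164.7 166.1] tool z [-14.8 -13.8  -8.9] 423
80 world z [152.4 164.6 166. ] tool z [-14.8 -13.8  -8.9] 431
92 world z [152.2 164.6 166.1] tool z [-14.8 -13.9  -9. ] 421
104 world z [152.4 164.6 166. ] tool z [-14.7 -13.9  -9. ] 426
116 world z [153.5 164.7 166. ] tool z [-14.7 -13.6  -9. ] 405
128 world z [153.4 164.2 165.9] tool z [-14.8 -14.1  -8.8] 278
140 world z [152.2 154.  156.3] tool z [-14.6 -14.3 -14.1] 10
slope deg tool z vs y 0.062429629158293816 tool z at y=100 -12.262951386507135
spine top slope -3.1766053892922654 x at z=-13 -57.99886984609605 end z -49.033402248993745 mid y [np.float64(-0.17), np.float64(-0.15), np.float64(-0.16)]
```

```bash
ls pics feel*; cat > sp.py <<'E'
from h import *
import sys
for nm in sys.argv[1:]:
    z=np.load('pics/'+nm+'.npz'); M=R.from_euler('xyz',z['tr'],degrees=True).as_matrix()
    T=(cloud('wrist',nm)-z['tp'])@M; c=T[90:240,236:276].reshape(-1,3); c=c[(abs(c[:,1])<6)&(c[:,2]<-13)&(c[:,2]>-44)]
    m=np.median(c[:,0]); c=c[abs(c[:,0]-m)<5]; p=np.polyfit(c[:,2],c[:,0],1); print(nm,len(c),'slope',np.degrees(np.arctan(p[0])).round(2),'x at z0',p[1].round(2))
E
python3 sp.py w2 w3 $(cd pics; ls | grep -o 'w12[0-9]*.npz' | sed s/.npz//) w5
```

```text
feel_12.32.npz

pics:
c1.png
c2.png
scene0.npz
scene0.png
top0.npz
top0.png
w1.npz
w1.png
w1232.npz
w1232.png
w2.npz
w2.png
w3.npz
w3.png
w5.npz
w5.png
wrist0.npz
wrist0.png
w2 1476 slope -2.0 x at z0 -15.68
w3 2232 slope -1.85 x at z0 -58.41
w1232 2243 slope -1.96 x at z0 -58.22
w5 2238 slope -2.1 x at z0 -58.28
```

```bash
sed -i 's/rr=np.array(\[-w\[0\],w\[1\]\])/rr=np.array([w[1],-w[0]])/' f.py; python3 f.py 22 93.3 | head -3
```

```text
t 17.9 [ 505.55 -147.53  156.19] gap 11.73109448824294
F [ 0.077  0.088 -6.563] W world [-0.0601 -0.0051 -0.0156] +- [0.005  0.0071 0.0062] W tool [ 0.0156 -0.0603  0.0017]
W 6.5630630507737235 offset along clamp y,x 9.182602323359745 -0.247723563843036
```

The second reading puts the balance 9.2 mm from the grip. Combining the two and adding the tilt correction gives about 12.0, and the hook lies at 11.9. I'll thread along the hook at this height, which clears the upturned end by about 17 mm above and the screw by about 15 mm below.

Emit:
move_arm(
  deltas=[
    [[0, 2, 0], 0],
    [[0, 7, 0], 0],
    [[0, 15, 0], 0],
    [[0, 25, 0], 0],
    [[0, 37, 0], 0],
    [[0, 50, 0], 0],
    [[0, 63, 0], 0],
    [[0, 76, 0], 0],
    [[0, 87, 0], 0],
    [[0, 96, 0], 0],
    [[0, 101, 0], 0],
    [[0, 102.5, 0], 0],
  ],
)

```text
time: 19.45
tool_pos: [608.0, -141.8, 156.1]
tcp_rot: [-31.6, 89.9, -118.4]
ft_force: [0.0, -0.7, -7.3]
finger_gap: 11.8
```

```bash
python3 - <<'E'
from h import *
save('wrist','w6'); s=r.sense(); print(s['time'],s['tool_pos'],s['ft_force'],s['finger_gap'],s['joint_pos'].round(1))
E
python3 sp.py w6
```

```text
19.5 [ 607.97843025 -141.83017569  156.0899332 ] [ 0.45077912  0.51660559 -5.91005509] 11.720164290349674 [-17.8  12.3  83.9  -0.1  83.8 -21. ]
w6 2234 slope -1.88 x at z0 -58.15
```

View pics/w6.png

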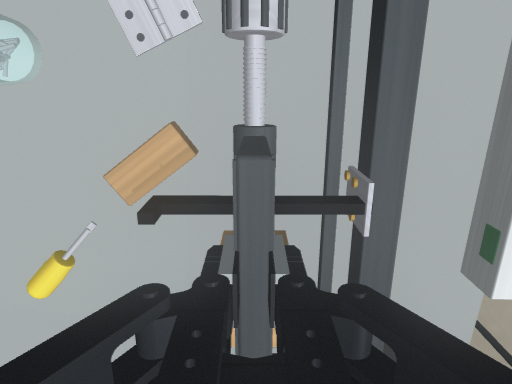

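The view shows the hook threaded under the spine at row 205, from its end at (150,210) to its root plate at (365,205). I'll lower 28 mm, then creep.

Emit:
move_arm(
  deltas=[
    [[2, 0, 0], 0],
    [[6, 0, 0], 0],
    [[11, 0, 0], 0],
    [[16, 0, 0], 0],
    [[20, 0, 0], 0],
    [[24, 0, 0], 0],
    [[26.5, 0, 0], 0],
    [[28, 0, 0], 0],
    [[28, 0, 0], 0],
  ],
)

```text
time: 20.62
tool_pos: [608.1, -142.0, 128.3]
tcp_rot: [-12.5, 89.9, -99.3]
ft_force: [-0.3, -0.1, -6.3]
finger_gap: 11.7
```

```bash
python3 - <<'E'
from h import *
s=r.sense(); print(s['time'],s['tool_pos'],s['ft_force'],s['wrist_torque'])
for nm in('w6','w7'):
    if nm=='w7': save('wrist',nm)
    z=np.load('pics/'+nm+'.npz'); M=R.from_euler('xyz',z['tr'],degrees=True).as_matrix()
    C=cloud('wrist',nm); T=(C-z['tp'])@M
    for lo,hi in((-45,-18),(18,45)):
        k=(C[:,:,2]>162)&(C[:,:,2]<168)&(T[:,:,1]>lo)&(T[:,:,1]<hi)&(T[:,:,2]<0)&(T[:,:,2]>-30); h=T[k]
        if len(h): print(nm,lo,len(h),'hook top tool z',np.percentile(h[:,2],[2,98]).round(1),'world z',np.median(C[k][:,2]).round(1),'end y',h[:,1].min())
E
```

```text
20.625 [ 608.09224631 -141.96768048  128.2829453 ] [-0.26793973 -0.05058862 -6.2514192 ] [-0.09525154 -0.04483263  0.07540334]
w6 -45 625 hook top tool z [-14.7  -8.8] world z 165.1 end y -44.99360344404509
w6 18 665 hook top tool z [-14.6  -8.2] world z 165.1 end y 18.044859595299066
w7 -45 909 hook top tool z [-14.9  -8.6] world z 165.2 end y -44.995081471807616
w7 18 887 hook top tool z [-14.8  -8.6] world z 165.1 end y 18.038381205079656
```

Emit:
move_arm(
  deltas=[
    [[0.5, 0, 0], 0],
    [[1, 0, 0], 0],
    [[1.4, 0, 0], 0],
    [[1.7, 0, 0], 0],
    [[2, 0, 0], 0],
    [[2.2, 0, 0], 0],
    [[2.2, 0, 0], 0],
  ],
)

```text
time: 21.55
tool_pos: [608.6, -142.3, 127.0]
tcp_rot: [26.2, 89.9, -60.6]
ft_force: [-1.3, -2.1, 4.9]
finger_gap: 11.7
```

Emit:
move_arm(
  deltas=[
    [[0.2, 0, 0], 0],
    [[0.4, 0, 0], 0],
    [[0.6, 0, 0], 0],
    [[0.6, 0, 0], 0],
  ],
)

```text
time: 22.05
tool_pos: [608.8, -142.5, 126.8]
tcp_rot: [31.7, 89.8, -55.1]
ft_force: [-2.3, -2.9, 4.8]
finger_gap: 11.8
```

The hook now takes more than the weight (+4.8 N on the tool), so I'll back off slightly.

Emit:
move_arm(
  deltas=[
    [[-0.3, 0, 0], 0],
    [[-0.5, 0, 0], 0],
    [[-0.5, 0, 0], 0],
    [[-0.5, 0, 0], 0],
  ],
)

```text
time: 22.55
tool_pos: [608.7, -142.6, 127.0]
tcp_rot: [27.8, 89.8, -59.0]
ft_force: [-0.5, -3.7, 0.4]
finger_gap: 11.7
```

```bash
python3 f.py 12 93.3 | head -3; python3 sp.py $(cd pics; ls -t | grep npz | head -1 | sed s/.npz//)
```

```text
t 23.15 [ 608.68 -142.52  127.1 ] gap 11.804775015711266
F [-0.102 -2.714 -0.833] W world [-0.5195  0.0437 -0.0132] +- [0.0083 0.0093 0.0094] W tool [ 0.0124 -0.5163 -0.0724]
W 0.8327954233186897 offset along clamp y,x 619.7289196669285 88.2494734121186
w2315 2233 slope -1.89 x at z0 -58.15
```

The hook carries most of the weight, but there's a 2.7 N sideways load along -y. I'll relax it by shifting slightly along -y (tool +z).

Emit:
move_arm(
  deltas=[
    [[0, 0, 0.2], 0],
    [[0, 0, 0.4], 0],
    [[0, 0, 0.4], 0],
    [[0, 0, 0.4], 0],
  ],
)

```text
time: 23.7
tool_pos: [608.7, -142.7, 127.1]
tcp_rot: [31.2, 89.9, -55.6]
ft_force: [0.4, -0.9, -1.8]
finger_gap: 11.8
```

```bash
python3 f.py 8 93.3 | head -3
```

```text
t 24.1 [ 608.65 -142.84  126.97] gap 11.858181243582274
F [ 0.527 -0.228 -2.212] W world [-0.1431 -0.0186  0.0051] +- [0.0079 0.0149 0.0064] W tool [-0.0053 -0.1439  0.0107]
W 2.212261242602562 offset along clamp y,x 65.05008027837854 -4.689310721482452
```

Emit:
move_arm(
  deltas=[
    [[0.15, 0, 0.05], 0],
    [[0.3, 0, 0.1], 0],
    [[0.3, 0, 0.1], 0],
    [[0.3, 0, 0.1], 0],
  ],
)

```text
time: 24.65
tool_pos: [608.7, -143.0, 126.7]
tcp_rot: [28.2, 89.8, -58.7]
ft_force: [0.4, -1.5, -2.1]
finger_gap: 11.7
```

```bash
python3 f.py 8 93.3 | head -3
```

```text
t 25.05 [ 608.7  -142.96  126.75] gap 11.55229648348905
F [-0.116 -0.797 -1.989] W world [-0.1733 -0.0091  0.0076] +- [0.0078 0.0119 0.011 ] W tool [-0.0078 -0.1735 -0.0005]
W 1.9885696447544865 offset along clamp y,x 87.27238909804309 0.45071572855681585
```

Emit:
move_arm(
  deltas=[
    [[0.2, 0, 0], 0],
    [[0.4, 0, 0], 0],
    [[0.4, 0, 0], 0],
    [[0.4, 0, 0], 0],
  ],
)

```text
time: 25.6
tool_pos: [608.8, -143.1, 126.5]
tcp_rot: [29.8, 89.8, -57.0]
ft_force: [-0.9, -1.2, 0.8]
finger_gap: 11.5
```

```bash
cat > hz.py <<'E'
from h import *
import sys
nm=sys.argv[1]
z=np.load('pics/'+nm+'.npz'); M=R.from_euler('xyz',z['tr'],degrees=True).as_matrix()
C=cloud('wrist',nm); T=(C-z['tp'])@M
for lo,hi in((-45,-18),(18,45)):
    k=(C[:,:,2]>162)&(C[:,:,2]<168)&(T[:,:,1]>lo)&(T[:,:,1]<hi)&(T[:,:,2]<0)&(T[:,:,2]>-30); h=T[k]
    print(nm,lo,'hook mid tool z',np.percentile(h[:,2],[2,98]).mean().round(2))
E
python3 f.py 8 93.3 | head -3; n=$(cd pics; ls -t | grep npz | head -1 | sed s/.npz//); python3 sp.py $n; python3 hz.py $n; python3 hz.py w7
```

```text
t 26.0 [ 608.79 -143.05  126.52] gap 11.278057126870754
F [-1.102 -1.117  1.455] W world [-0.1742  0.1588 -0.0037] +- [0.0111 0.0093 0.0107] W tool [ 0.0031 -0.1651 -0.1682]
W -1.4550859807937209 offset along clamp y,x -113.20270651001107 -115.85821016224574
w2600 2235 slope -2.0 x at z0 -58.22
w2600 -45 hook mid tool z -12.84
w2600 18 hook mid tool z -12.69
w7 -45 hook mid tool z -11.79
w7 18 hook mid tool z -11.71
```

The hook sits 12.8 mm from the grip against a balance estimate of 12.0, well inside its 6 mm edge. The hook carries the weight, so I'll relax the squeeze while still holding so the clamp can settle level.

Emit:
move_arm(
  deltas=[
    [[-0.1, 0, 0], 0],
    [[-0.1, 0, 0], 0],
    [[-0.1, 0, 0], 0],
  ],
  squeeze=60,
)

```text
time: 26.42
tool_pos: [608.8, -143.1, 126.6]
tcp_rot: [29.9, 89.8, -57.0]
ft_force: [-0.6, -1.1, 0.5]
finger_gap: 11.7
```

Emit:
move_arm(
  deltas=[
    [[0, 0, 0], 0],
    [[0, 0, 0], 0],
    [[0, 0, 0], 0],
    [[0, 0, 0], 0],
  ],
  squeeze=20,
)

```text
time: 26.92
tool_pos: [608.8, -143.0, 126.5]
tcp_rot: [29.0, 89.8, -57.8]
ft_force: [-0.7, -1.6, 0.6]
finger_gap: 11.4
```

```bash
python3 f.py 6 93.3 | head -3; n=$(cd pics; ls -t | grep npz | head -1 | sed s/.npz//); python3 sp.py $n; python3 hz.py $n
```

```text
t 27.225 [ 608.76 -143.05  126.53] gap 11.89427244584657
F [-0.697 -1.188  1.145] W world [-0.2212  0.1184  0.0347] +- [0.0062 0.0088 0.014 ] W tool [-0.0353 -0.2143 -0.1304]
W -1.1446076652359611 offset along clamp y,x -187.01763104830027 -114.3696176098116
w2722 2234 slope -1.9 x at z0 -58.17
w2722 -45 hook mid tool z -12.93
w2722 18 hook mid tool z -12.83
```

Emit:
move_arm(
  deltas=[
    [[0, 0, 0], 0],
    [[0, 0, 0], 0],
    [[0, 0, 0], 0],
  ],
  jaw=-0.72,
)

```text
time: 27.65
tool_pos: [608.7, -143.0, 126.5]
tcp_rot: [28.8, 89.8, -58.0]
ft_force: [-0.0, -2.0, 0.8]
finger_gap: 12.5
```

Emit:
move_arm(
  deltas=[
    [[0, 0, 0], 0],
    [[0, 0, 0], 0],
    [[0, 0, 0], 0],
  ],
  jaw=-0.7,
)

```text
time: 28.02
tool_pos: [608.7, -143.0, 126.4]
tcp_rot: [27.3, 89.8, -59.6]
ft_force: [-0.5, -1.8, 0.0]
finger_gap: 12.7
```

Emit:
move_arm(
  deltas=[
    [[0, 0, 0], 0],
    [[0, 0, 0], 0],
    [[0, 0, 0], 0],
  ],
  jaw=-0.68,
)

```text
time: 28.4
tool_pos: [608.7, -143.0, 126.4]
tcp_rot: [26.6, 89.8, -60.2]
ft_force: [0.3, -1.9, -0.6]
finger_gap: 13.7
```

```bash
python3 f.py 3 93.3 | head -3; n=$(cd pics; ls -t | grep npz | head -1 | sed s/.npz//); python3 sp.py $n; python3 hz.py $n
```

```text
t 28.55 [ 608.74 -143.02  126.41] gap 13.782774332021914
F [ 0.406 -0.938 -0.646] W world [-0.256  -0.0419  0.0095] +- [0.009  0.0098 0.0103] W tool [-0.0098 -0.258   0.0276]
W 0.646473565588332 offset along clamp y,x 399.14084216507644 -41.865067188291455
w2855 2235 slope -2.05 x at z0 -58.53
w2855 -45 hook mid tool z -12.73
w2855 18 hook mid tool z -12.68
```

Emit:
move_arm(
  deltas=[
    [[0, 0, 0], 0],
    [[0, 0, 0], 0],
    [[0, 0, 0], 0],
  ],
  jaw=-0.67,
)

```text
time: 28.98
tool_pos: [608.8, -143.1, 126.6]
tcp_rot: [31.7, 89.8, -55.1]
ft_force: [-1.0, -2.2, 1.9]
finger_gap: 13.8
```

Emit:
move_arm(
  deltas=[
    [[0, 0, 0], 0],
    [[0, 0, 0], 0],
    [[0, 0, 0], 0],
  ],
  jaw=-0.66,
)

```text
time: 29.35
tool_pos: [608.9, -143.0, 126.6]
tcp_rot: [34.1, 89.8, -52.7]
ft_force: [-0.1, -1.1, 0.2]
finger_gap: 14.3
```

```bash
python3 f.py 3 93.3 | head -3; n=$(cd pics; ls -t | grep npz | head -1 | sed s/.npz//); python3 sp.py $n; python3 hz.py $n
```

```text
t 29.5 [ 608.85 -143.04  126.6 ] gap 14.658341016916497
F [ 0.34  -1.315  1.056] W world [-0.2234 -0.0446  0.0177] +- [0.0137 0.0065 0.0116] W tool [-0.0179 -0.2255  0.0322]
W -1.055963825339427 offset along clamp y,x -213.66204705807607 30.02789816721013
w2950 2213 slope 1.66 x at z0 -56.15
w2950 -45 hook mid tool z -12.93
w2950 18 hook mid tool z -12.89
```

The clamp has settled onto the hook and now reads 1.7° knob-up. The earlier load was probably the fingertips touching the hook edge. I'll take one picture to see whether it is moving.

```bash
python3 - <<'E'
from h import *
save('wrist','w8'); s=r.sense(); print(s['time'],s['tool_pos'],s['ft_force'],s['wrist_torque'],s['finger_gap'])
E
python3 sp.py w8
```

```text
29.6 [ 608.85699595 -143.01595778  126.6018145 ] [ 0.9931315  -0.67812774  0.88892111] [-0.14271007 -0.02751606  0.04005809] 14.34181341768894
w8 2214 slope 1.78 x at z0 -56.08
```

View pics/w8.png

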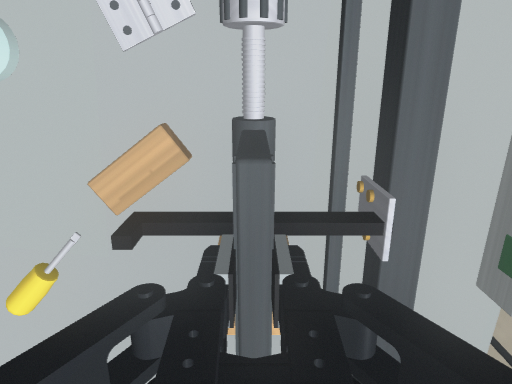

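The view is unchanged: the spine is on the hook at row 222, with the fingers just loose around it. I'll free the fingertips from the hook by a small raise and a slight opening, then see where the clamp settles.

Emit:
move_arm(
  deltas=[
    [[-0.3, 0, 0], 0],
    [[-0.6, 0, 0], 0],
    [[-0.9, 0, 0], 0],
    [[-1.2, 0, 0], 0],
    [[-1.2, 0, 0], 0],
    [[-1.2, 0, 0], 0],
  ],
  jaw=-0.64,
)

```text
time: 30.35
tool_pos: [608.9, -143.0, 127.8]
tcp_rot: [33.4, 89.8, -53.4]
ft_force: [0.8, 0.2, 0.8]
finger_gap: 15.6
```

```bash
python3 - <<'E'
from h import *
save('wrist','w9'); s=r.sense(); print(s['time'],s['tool_pos'],s['ft_force'],s['wrist_torque'],s['finger_gap'])
E
python3 sp.py w9; python3 hz.py w9
```

```text
30.4 [ 608.84815178 -142.99592273  127.81161485] [-0.08960225 -0.03636336 -0.29718499] [ 0.01726688 -0.00653235 -0.01697241] 15.65133683619143
w9 2242 slope -1.07 x at z0 -55.49
w9 -45 hook mid tool z -12.88
w9 18 hook mid tool z -12.87
```

The forces are zero, so the hook carries the clamp freely inside the open fingers. It may be rocking slightly, so I'll wait and check.

Emit:
move_arm(
  deltas=[
    [[0, 0, 0], 0],
    [[0, 0, 0], 0],
    [[0, 0, 0], 0],
    [[0, 0, 0], 0],
    [[0, 0, 0], 0],
    [[0, 0, 0], 0],
    [[0, 0, 0], 0],
    [[0, 0, 0], 0],
  ],
)

```text
time: 31.4
tool_pos: [608.9, -143.0, 127.8]
tcp_rot: [33.2, 89.8, -53.6]
ft_force: [0.1, -0.1, -0.1]
finger_gap: 15.1
```

```bash
python3 - <<'E'
from h import *
for n in('wa','wb','wc'):
    save('wrist',n); s=r.sense(); print(s['time'],s['tool_pos'],s['ft_force'],s['wrist_torque'],s['finger_gap'])
E
python3 sp.py wa wb wc; python3 hz.py wc
```

```text
31.45 [ 608.84579447 -142.98563916  127.80151029] [-0.06703272  0.28113359 -0.66365613] [-0.0009904   0.04030343  0.02057602] 15.299182959816012
31.5 [ 608.85323618 -143.01642577  127.80247727] [ 0.40643264  1.03463588 -0.05825446] [0.0333585  0.0050304  0.05272663] 15.179621917765397
31.55 [ 608.83528075 -143.01269175  127.79118594] [ 0.36241689 -0.03466374  0.32140189] [-0.03556346 -0.00446189  0.0107844 ] 15.429638317906884
wa 2229 slope -0.76 x at z0 -55.53
wb 2246 slope -0.9 x at z0 -55.49
wc 2249 slope -0.98 x at z0 -55.56
wc -45 hook mid tool z -12.88
wc 18 hook mid tool z -12.82
```

Emit:
move_arm(
  deltas=[
    [[0, 0, 0], 0],
    [[0, 0, 0], 0],
    [[0, 0, 0], 0],
    [[0, 0, 0], 0],
    [[0, 0, 0], 0],
    [[0, 0, 0], 0],
  ],
)

```text
time: 32.3
tool_pos: [608.8, -143.0, 127.8]
tcp_rot: [33.0, 89.8, -53.8]
ft_force: [-0.3, 0.7, -0.5]
finger_gap: 15.3
```

```bash
python3 - <<'E'
from h import *
for n in('wd','we'): save('wrist',n)
print(r.sense()['time'])
for nm in('w5','w6','w8','w9','wc','wd','we'):
    z=np.load('pics/'+nm+'.npz'); M=R.from_euler('xyz',z['tr'],degrees=True).as_matrix()
    C=cloud('wrist',nm);T=(C-z['tp'])@M; c=T[80:245,225:290].reshape(-1,3); c=c[(c[:,0]>-66)&(c[:,0]<-48)&(abs(c[:,1])<12)]
    k=T[(C[:,:,2]>15)&(T[:,:,0]>0)&(T[:,:,0]<40)&(abs(T[:,:,1])<20)&(T[:,:,2]<-95)]
    s=T[(T[:,:,0]>-30)&(T[:,:,0]<30)&(abs(T[:,:,1])<5)&(T[:,:,2]<-60)&(T[:,:,2]>-100)]
    o=[]
    for c0 in(-40,-30,-20):
        q=c[abs(c[:,2]-c0)<5]; o.append(np.percentile(q[:,1],[2,98]).mean().round(2))
    p=np.polyfit(s[:,2],s[:,0],1); print(nm,'spine end z',np.percentile(c[:,2],1).round(2),'mid y at z-40,-30,-20',o,'screw slope',np.degrees(np.arctan(p[0])).round(2))
E
python3 sp.py wd we
```

```text
32.4
w5 spine end z -48.93 mid y at z-40,-30,-20 [np.float64(-0.74), np.float64(-0.73), np.float64(-0.74)] screw slope -2.38
w6 spine end z -48.92 mid y at z-40,-30,-20 [np.float64(-0.73), np.float64(-0.7), np.float64(-0.73)] screw slope -2.42
w8 spine end z -48.18 mid y at z-40,-30,-20 [np.float64(-0.76), np.float64(-0.84), np.float64(-0.79)] screw slope 1.7
w9 spine end z -48.74 mid y at z-40,-30,-20 [np.float64(-0.71), np.float64(-0.91), np.float64(-0.73)] screw slope -1.42
wc spine end z -48.68 mid y at z-40,-30,-20 [np.float64(-0.75), np.float64(-0.88), np.float64(-0.72)] screw slope -1.19
wd spine end z -48.23 mid y at z-40,-30,-20 [np.float64(-0.73), np.float64(-0.88), np.float64(-0.74)] screw slope 1.01
we spine end z -48.26 mid y at z-40,-30,-20 [np.float64(-0.73), np.float64(-0.88), np.float64(-0.75)] screw slope 0.78
wd 2226 slope 1.0 x at z0 -55.11
we 2224 slope 0.87 x at z0 -55.15
```

Spine and screw now read +1.0° where they read −1.0° before. The clamp is well balanced but rocking about ±1° from edge to edge. I'll close the fingers very gradually so light pad friction damps it while the hook carries it.

Emit:
move_arm(
  deltas=[
    [[0, 0, 0], 0],
    [[0, 0, 0], 0],
    [[0, 0, 0], 0],
    [[0, 0, 0], 0],
  ],
  jaw=-0.652,
  squeeze=20,
)

```text
time: 32.9
tool_pos: [608.8, -143.0, 127.8]
tcp_rot: [32.4, 89.8, -54.4]
ft_force: [-1.1, 0.0, 0.0]
finger_gap: 14.9
```

Emit:
move_arm(
  deltas=[
    [[0, 0, 0], 0],
    [[0, 0, 0], 0],
    [[0, 0, 0], 0],
    [[0, 0, 0], 0],
  ],
  jaw=-0.658,
)

```text
time: 33.4
tool_pos: [608.9, -143.0, 127.8]
tcp_rot: [32.9, 89.8, -53.9]
ft_force: [-0.4, 0.3, -0.1]
finger_gap: 14.7
```

Emit:
move_arm(
  deltas=[
    [[0, 0, 0], 0],
    [[0, 0, 0], 0],
    [[0, 0, 0], 0],
    [[0, 0, 0], 0],
    [[0, 0, 0], 0],
    [[0, 0, 0], 0],
  ],
  jaw=-0.663,
)

```text
time: 34.15
tool_pos: [608.9, -143.0, 127.8]
tcp_rot: [32.4, 89.8, -54.4]
ft_force: [0.8, -0.3, 0.5]
finger_gap: 14.8
```

```bash
python3 - <<'E'
from h import *
save('wrist','wf'); s=r.sense(); print(s['time'],s['tool_pos'],s['ft_force'],s['wrist_torque'],s['finger_gap'])
E
python3 sp.py wf
```

```text
34.2 [ 608.83384397 -143.01645691  127.78104589] [ 0.06303642 -0.01846036  0.36212947] [-0.01026812  0.00867351  0.00344277] 14.596999878824072
wf 2233 slope -0.34 x at z0 -55.4
```

Emit:
move_arm(
  deltas=[
    [[0, 0, 0], 0],
    [[0, 0, 0], 0],
    [[0, 0, 0], 0],
    [[0, 0, 0], 0],
    [[0, 0, 0], 0],
    [[0, 0, 0], 0],
  ],
  jaw=-0.667,
)

```text
time: 34.95
tool_pos: [608.9, -143.0, 127.8]
tcp_rot: [33.1, 89.8, -53.7]
ft_force: [-0.6, -0.2, 0.4]
finger_gap: 14.0
```

Emit:
move_arm(
  deltas=[
    [[0, 0, 0], 0],
    [[0, 0, 0], 0],
    [[0, 0, 0], 0],
    [[0, 0, 0], 0],
    [[0, 0, 0], 0],
    [[0, 0, 0], 0],
  ],
  jaw=-0.671,
)

```text
time: 35.7
tool_pos: [608.8, -143.0, 127.8]
tcp_rot: [31.6, 89.8, -55.3]
ft_force: [0.4, -0.2, 0.9]
finger_gap: 14.5
```

```bash
python3 - <<'E'
from h import *
save('wrist','wg'); s=r.sense(); print(s['time'],s['tool_pos'],s['ft_force'],s['wrist_torque'],s['finger_gap'])
E
python3 sp.py wg
```

```text
35.75 [ 608.8291455  -142.99697162  127.78393086] [ 0.20188018  0.02934841 -0.98332407] [ 0.03058256  0.10053999 -0.02613425] 14.086280870163884
wg 2231 slope 0.1 x at z0 -55.33
```

Emit:
move_arm(
  deltas=[
    [[0, 0, 0], 0],
    [[0, 0, 0], 0],
    [[0, 0, 0], 0],
    [[0, 0, 0], 0],
    [[0, 0, 0], 0],
    [[0, 0, 0], 0],
  ],
  jaw=-0.676,
)

```text
time: 36.5
tool_pos: [608.8, -143.0, 127.8]
tcp_rot: [31.9, 89.8, -54.9]
ft_force: [-0.7, 0.3, 0.6]
finger_gap: 13.9
```

```bash
python3 - <<'E'
from h import *
save('wrist','wh'); s=r.sense(); print(s['time'],s['tool_pos'],s['ft_force'],s['wrist_torque'],s['finger_gap'])
E
python3 sp.py wh
```

```text
36.55 [ 608.82064732 -143.07049228  127.80930155] [-1.27385735  0.2290044   0.47547586] [0.00109304 0.1221885  0.01665146] 13.897220138916113
wh 2234 slope -0.01 x at z0 -55.39
```

It is level (−0.01°) and damped. Now I'll open very slowly.

Emit:
move_arm(
  deltas=[
    [[0, 0, 0], 0],
    [[0, 0, 0], 0],
    [[0, 0, 0], 0],
  ],
  jaw=-0.672,
)

```text
time: 36.92
tool_pos: [608.8, -143.0, 127.8]
tcp_rot: [31.7, 89.8, -55.1]
ft_force: [-0.6, -0.4, -0.4]
finger_gap: 14.0
```

Emit:
move_arm(
  deltas=[
    [[0, 0, 0], 0],
    [[0, 0, 0], 0],
    [[0, 0, 0], 0],
  ],
  jaw=-0.668,
)

```text
time: 37.3
tool_pos: [608.9, -143.0, 127.8]
tcp_rot: [33.1, 89.8, -53.7]
ft_force: [-0.2, -0.3, -0.7]
finger_gap: 14.0
```

Emit:
move_arm(
  deltas=[
    [[0, 0, 0], 0],
    [[0, 0, 0], 0],
    [[0, 0, 0], 0],
  ],
  jaw=-0.664,
)

```text
time: 37.67
tool_pos: [608.9, -143.0, 127.8]
tcp_rot: [34.0, 89.8, -52.8]
ft_force: [-0.2, 0.5, -0.8]
finger_gap: 14.5
```

Emit:
move_arm(
  deltas=[
    [[0, 0, 0], 0],
    [[0, 0, 0], 0],
    [[0, 0, 0], 0],
  ],
  jaw=-0.658,
)

```text
time: 38.05
tool_pos: [608.9, -143.0, 127.8]
tcp_rot: [34.5, 89.8, -52.4]
ft_force: [0.4, 0.6, 0.0]
finger_gap: 15.0
```

Emit:
move_arm(
  deltas=[
    [[0, 0, 0], 0],
    [[0, 0, 0], 0],
    [[0, 0, 0], 0],
  ],
  jaw=-0.65,
)

```text
time: 38.42
tool_pos: [608.9, -143.0, 127.8]
tcp_rot: [33.6, 89.8, -53.2]
ft_force: [-1.1, -0.4, 0.4]
finger_gap: 15.0
```

Emit:
move_arm(
  deltas=[
    [[0, 0, 0], 0],
    [[0, 0, 0], 0],
    [[0, 0, 0], 0],
    [[0, 0, 0], 0],
  ],
  jaw=-0.62,
)

```text
time: 38.92
tool_pos: [608.9, -143.0, 127.8]
tcp_rot: [33.9, 89.8, -52.9]
ft_force: [0.6, 0.4, 0.9]
finger_gap: 16.0
```

```bash
python3 - <<'E'
from h import *
for n in('wi','wj'): save('wrist',n); s=r.sense(); print(s['time'],s['tool_pos'],s['ft_force'],s['wrist_torque'],s['finger_gap'])
E
python3 sp.py wi wj
```

```text
38.975 [ 608.90057547 -143.02872669  127.81017306] [-0.81856113 -0.39677837 -0.27218609] [ 0.02544447 -0.00283137 -0.00024263] 16.243334669838617
39.025 [ 608.91563649 -143.01132524  127.80552084] [ 0.69022669 -0.6992954   0.54155719] [-0.00992056 -0.04547546 -0.02733018] 16.226918768974535
wi 2233 slope 0.19 x at z0 -55.26
wj 2228 slope 0.16 x at z0 -55.27
```

The clamp stays level (about 0.2°) on the hook with the fingers clear. I'll open further and withdraw straight up.

Emit:
move_arm(
  deltas=[
    [[0, 0, 0], 0],
    [[0, 0, 0], 0],
    [[0, 0, 0], 0],
    [[0, 0, 0], 0],
    [[0, 0, 0], 0],
  ],
  jaw=-0.3,
)

```text
time: 39.65
tool_pos: [608.9, -143.0, 127.8]
tcp_rot: [34.0, 89.8, -52.9]
ft_force: [0.0, -0.0, -0.4]
finger_gap: 29.9
```

Emit:
move_arm(
  deltas=[
    [[-3, 0, 0], 0],
    [[-8, 0, 0], 0],
    [[-15, 0, 0], 0],
    [[-25, 0, 0], 0],
    [[-40, 0, 0], 0],
    [[-60, 0, 0], 0],
    [[-80, 0, 0], 0],
    [[-100, 0, 0], 0],
    [[-115, 0, 0], 0],
    [[-120, 0, 0], 0],
    [[-120, 0, 0], 0],
    [[-120, 0, 0], 0],
  ],
)

```text
time: 41.15
tool_pos: [608.2, -142.6, 246.6]
tcp_rot: [0.2, 89.9, -86.6]
ft_force: [-0.2, -0.3, 0.7]
finger_gap: 29.7
```

```bash
python3 - <<'E'
from h import *
for n in('wk','wl'):
    save('wrist',n); s=r.sense(); 
    z=np.load('pics/'+n+'.npz'); M=R.from_euler('xyz',z['tr'],degrees=True).as_matrix()
    C=cloud('wrist',n);T=(C-z['tp'])@M
    k=T[(C[:,:,2]>178)&(C[:,:,2]<198)&(abs(T[:,:,1])<7)&(T[:,:,2]<40)&(T[:,:,2]>-60)]
    p=np.polyfit(k[:,2],k[:,0],1); print(s['time'],s['tool_pos'],s['ft_force'],'slope',np.degrees(np.arctan(p[0])),len(k),'top z',z['tp'][2]-np.median(k[:,0]),np.percentile(k[:,2],[1,99]))
save('scene','sc2')
x=cv2.resize(cv2.imread('pics/sc2.png')[120:340,170:350],None,fx=2.7,fy=2.7,interpolation=2); cv2.imwrite('pics/c3.png',x)
E
```

```text
41.2 [ 608.1858651  -142.59129298  246.58860839] [-0.14616541  0.02699175 -0.2274294 ] slope -0.05883182479729136 2203 top z 183.05399541736574 [-47.52334367  39.0659775 ]
41.25 [ 608.22655094 -142.5879408   246.70353409] [0.02503783 0.13741906 0.05378239] slope -0.03546473919240677 2198 top z 183.04946514223556 [-47.58529582  39.13267103]
```

View pics/c3.png

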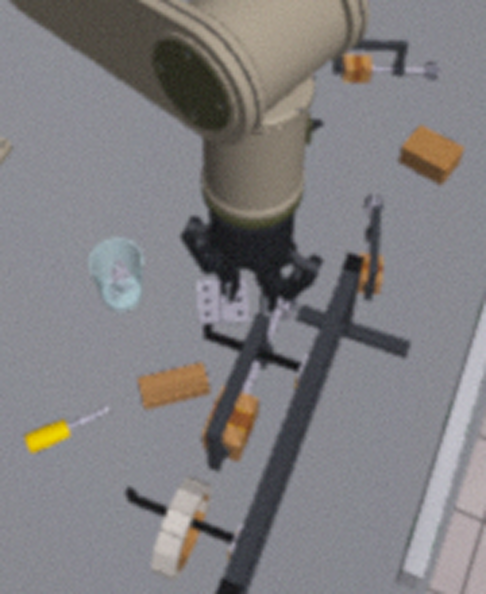

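The clamp hangs on the free hook at crop (262,350). It is level (−0.04° to −0.06°) and still, with its spine top at 183 mm (165 + 18) and the gripper clear above. The other items look unmoved, so I'm handing in.

```bash
python3 -c "
from bench import r
print(r.hand_in())"
```

```text
the job is handed in; nothing more can be done
None
```

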